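Re-set the propped sample board to its lowest notch

ROBOT

A 7-joint arm with a two-finger parallel gripper is mounted at the origin on the work surface. World frame = base frame: x ahead of the robot, y to its left, z up, the work surface at z = 0. Lengths are in mm, angles in rad, forces in N, time in s.
With the tool pointing down it reaches from about 400 to 850 mm from the base axis. Payload 10.4 kg.
Tool frame: the origin (TCP) lies on the mounting face of the last link; the fingertips stand 182 mm ahead of it and the grasp point (between the pads) lies 164 mm ahead of it (env.nose_length is the distance from the TCP to the fingertips, in mm); z points along the fingers, y is the line along which they close (so a half turn about z gives the same grasp; the last joint's range is limited). The gripper opens to 87 mm and grips with 3 to 60 N. Pads are 19 mm wide; open, the fingers measure 117 mm over their backs; the gripper's body (75 mm by 190 mm) begins 51 mm behind the grasp point.
Start: joints at [-1.239, 0.332, -0.065, 1.46, 0.022, 1.35, -0.088], TCP at [217.113, 586.084, 404.776] pointing down, gripper open.
Joint ranges: [-2.6, 2.6], [-0.5, 2.12], [-1.47, 1.34], [0.16, 2.42], [-1.27, 4.41], [0.06, 2.06], [-2.6, 2.6]. Speed limits (rad/s): [2.22, 2.22, 2.79, 2.79, 3.14, 3.14, 3.14].

INTERFACE

Orientations are given as a unit quaternion [w, x, y, z].
In Python, from bench import env gives the robot as it stands.
- The arm moves only by the tool drive_tool, never from a script. Its argument "increments" is text: rows parted by semicolons, each of 6 numbers parted by spaces: the shift along the tool's x, y, z in cm, then the turn, a rotation vector about the tool's x, y, z in rad. A call has 1 to 20 rows; each row shifts and turns the commanded pose from where the row before left it, along the tool's axes as they then stand; what a row does not reach is not made up. A row lasts 1/12 s, in which the tool goes at most 41.7 mm and 7.16 degrees, less where a joint would pass 70% of its speed; a pose out of reach is approached as far as the arm can. A call is refused whole if a number of a shift passes 4.17 or a number of a turn 0.125, either way. A call with a gripper value outside its range is refused whole. "gripper" is the opening, from 0 (shut) to 1 (fully open), set as the call begins (left out, the last holds). The fingers move at their own pace and stop on an object; "force" is the grip in N (left out, the last holds). Time passes only in rows, so rows that do not move let the fingers close. It gives the time, the measured TCP pose, the force, the opening and the grip force at its end, in the units of the state.
- env.state(): the state, without advancing time (a new reading comes with each control period).
- env.read_camera(name): name is "scene" or "top" or "wrist"; returns a dict with "pixels" (400x640x3 uint8, red, green, blue), "range_z" (400x640 float32, mm along the optical axis (not along the pixel's ray), 0 where there is no reading), "fovy" (degrees; the focal length in pixels is half the picture's height over the tangent of half this angle, whatever the lens; pixels are square), "cx", "cy" (the principal point, pixels), "cam_to_world" (4x4, takes a point from camera to world coordinates). Camera axes: x right, y down, z forward; pixel columns grow to the right and rows downward; lengths in mm; the calibration is good to about 2 mm. A picture is of the moment at which its call begins.
- env.hand_in(): hands the job in; it is judged then, once.
The state is a dict: "time_s": time; "joints": joint angles; "qvel": joint speeds; "effort": joint torques, N m; "ee_pos": TCP position; "eef_rot": TCP orientation; "contact_force": force on the tool from outside, world axes, zero at the start; "ft_torque": the same for the moment, N m; "grip_width": opening from 0.0 (shut) to 1.0 (fully open); "gripper_force": force on a finger pad.
Only numpy, scipy, OpenCV 4.12 (cv2) and the standard library are available. Lean on these libraries where they do the work, as an engineer would, in place of code of your own. Each camera call takes 0.05 s, during which the arm holds its last target. There are 200 camera calls.

TASK

The notebook sample board on the counter is propped too steeply: bring it down to its lowest notch. Take it by its bar handle and lift it past the top notch until you feel the springy end stop and the pawl flips clear, without straining the ratchet; lower it by hand until it lies flat, so that the pawl arms again, then raise it onto the first notch, let it rest there and let go. Never let the board fall, and leave the other stock where it is.

Things in the scene. Friction and masses are not known exactly. Their poses are not given: they have to be found in the camera images.
- board (a joint): tilt of the board about its hinge, rad: 0 flat, growing as the robot-side edge is lifted. It rests on notches at 0.21, 0.385, 0.56 and 0.735 rad, starts on one of the upper three, clicks freely over them going up; each catches it going down. The end stop is first felt between 0.92 and 1.35 rad, unknown and new each time. The hinge is damped, 0.3 N m s/rad; let go, the board falls at 1.5 rad/s or more.
- panel (a point): middle of the board, 102 mm from the hinge axis: a plywood panel 200 (hinge to handle side) x 260 x 12 mm with a lip at the hinge and a black ring-bound notebook fixed on it, 0.5 to 0.75 kg in all. Hinged 70 mm above the counter at the edge away from the robot.
- handle (a point): middle of the handle: a level round steel bar 12 mm thick, 120 mm long, parallel to the hinge, 262 mm from its axis, in the panel's plane at the robot side. Side rods hold its ends, 108 mm between them are free; the panel's edge is 60 mm behind the bar. Pinched from above across its thickness it turns in the fingers as the board tilts. 70 mm above the counter when flat, 0.33 m at most.
- ratchet: fixed hinge and ratchet carrier of the grey steel stand. Origin on the hinge axis at mid-width, 70 mm up. y: the hinge axis; -x: level, from the hinge to the handle side; z up. At tilt t the handle is at (-0.262 cos t, 0, 0.262 sin t) here. At its -y end, 0.14 to 0.18 m out, stand a toothed disc (radius 71 mm), the pawl and a cheek plate up to 115 mm above the hinge.
- pawl_pivot (a point): fixed pivot of the steel pawl, with a round counterweight on its top: leaning away from the robot it is in and catches the notches; leaning to the robot it is flipped clear and stays so. If it has not flipped, the top notch catches the board on its way down: do not force it, lift again. Once clear, it passes all notches and is swung in again over the last 0.15 rad, surely below 0.035 rad.
- stand_base (a point): middle of the fixed stand's base plate, 250 x 360 mm, 10 mm high. A springy end stop sits by the hinge. When the board meets it, the pull needed at the handle rises by about 1 N per mm of handle travel; the pawl flips within 4 mm of first touch. A pull 6 to 9 N above that just before the stop is surely enough; 14 N above it or more over-strains the ratchet. Moving at 0.1 m/s adds about 0.5 N.
- glue: a white glue bottle with a red cap, 36 mm across, 115 mm tall, standing left of the stand (seen from the robot); origin under its centre. To be left alone.
- tape: a wide roll of clear parcel tape standing on its flat side, 90 mm across, 48 mm high, left of the stand; origin under its centre. To be left alone.
- calculator: a grey desk calculator, 150 x 80 x 14 mm, lying right of the stand; origin under its centre. To be left alone.
- stapler: a black stapler, 130 x 34 mm, 48 mm high, right of the stand; origin under its centre. To be left alone.
- markers: a red open box of upright highlighters, 70 x 120 mm, 105 mm tall, on the robot's left; origin under its centre. To be left alone.
- fluid: a small white correction-fluid bottle with a blue cap, 28 mm across, 70 mm tall, on the right in front of the stand; origin under its centre. To be left alone.

How it is judged:
By the outcome, as a careful person would: the job done as asked, in the order asked, and still so for the second after the job is handed in, with the robot touching nothing.
It also fails if it takes over 72 s, if anything falls off the work surface, if the arm or the gripper's body presses on something with over 40 N, if the wrist force passes 120 N, or if a joint passes its speed limit or range.

## Working session

There is one attempt and no reset: what is moved stays moved. The work goes in short steps, Python scripts to look and compute and a tool call to move; the robot and the scene stay as the last step left them, time stands still between calls to the robot, and variables do not carry over. Pictures are saved under pics/ and viewed, at most 10 in all, crops included, and the job is handed in when it is done.

Besides the shell and the picture viewer there is one more tool, called after "Emit:" in YAML: its name, and indented under it one key for each argument. drive_tool: Moves the arm, as the interface text tells. Its arguments: {"type":"object","properties":{"increments":{"type":"string"},"gripper":{"type":"number"},"force":{"type":"number"}},"required":["increments"]}

```bash
mkdir -p pics; cat > h.py <<'E'
import numpy as np,cv2
from bench import env
from scipy.spatial.transform import Rotation as R
def cam(n,f):
    c=env.read_camera(n); cv2.imwrite(f'pics/{f}.png',c['pixels'][:,:,::-1]); np.savez(f'pics/{f}.npz',**c); return c
def pt(c,u,v,z=None):
    f=200/np.tan(np.radians(float(c['fovy']))/2)
    z=c['range_z'][int(v),int(u)] if z is None else z
    return (c['cam_to_world']@[(u-c['cx'])/f*z,(v-c['cy'])/f*z,z,1])[:3]
def rot(s): w,x,y,z=s['eef_rot']; return R.from_quat([x,y,z,w])
E
python3 - <<'E'
from h import *
cam('scene','s0');cam('top','t0')
s=env.state();print(s);print(rot(s).as_matrix().round(3))
E
```

```text
{'time_s': 0.1, 'joints': array([-1.23866628,  0.33280591, -0.06472041,  1.46085478,  0.02157934,
        1.34990453, -0.08845983]), 'qvel': array([ 1.47504286e-03, -2.17815512e-03,  5.84250732e-05, -1.30771757e-03,
       -1.26799332e-03, -2.17618827e-03,  1.15493852e-04]), 'effort': array([ 7.50226882e-04, -6.24539208e+01,  2.41924950e-02, -3.90722680e+01,
       -6.15555514e-02,  3.64727061e-02,  3.64565142e-05]), 'ee_pos': array([217.02540892, 585.98615596, 404.03634269]), 'eef_rot': array([-9.73599041e-05,  1.76400050e-01,  9.84318350e-01, -6.31618929e-04]), 'contact_force': array([-0.19719882, -0.30924261, -0.39387089]), 'ft_torque': array([ 0.00606693,  0.01864071, -0.00079182]), 'gripper_force': 0.0, 'grip_width': 0.9961073419244366}
[[-0.938  0.347 -0.   ]
 [ 0.347  0.938 -0.001]
 [-0.    -0.001 -1.   ]]
```

View pics/s0.png

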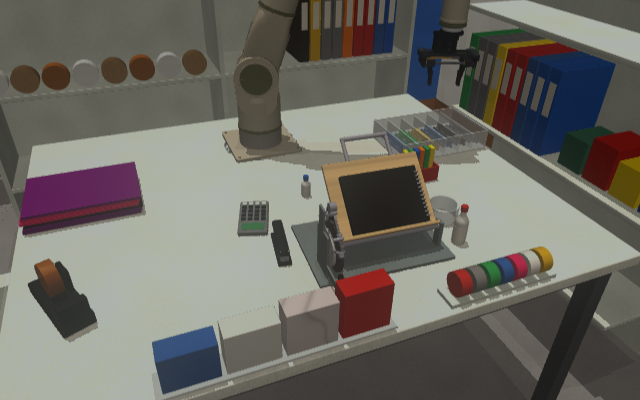

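View pics/t0.png

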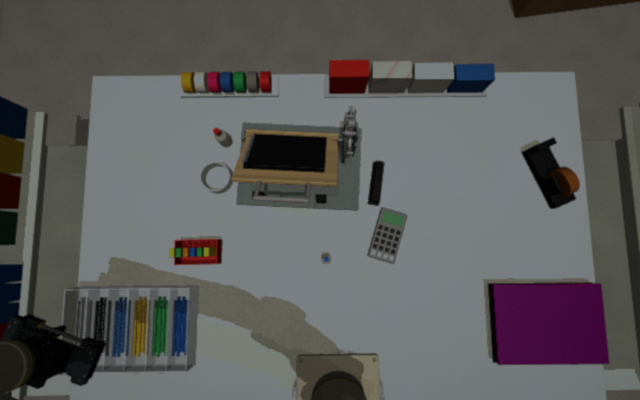

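The top view shows the board at about (288,155), with the handle bar near (281,197) and the pawl side at (350,130). In the scene view the board is propped and the handle is at (365,140).

```bash
python3 - <<'E'
from h import *
c=dict(np.load('pics/t0.npz'))
im=cv2.imread('pics/t0.png')[100:220,190:390]
cv2.imwrite('pics/t0c.png',cv2.resize(im,None,fx=4,fy=4,interpolation=cv2.INTER_CUBIC))
for n,u,v in [('base NL',240,204),('base NR',357,207),('base FR',360,128),('panel nearL',236,178),('panel nearR',334,183),('farL',243,134),('farR',340,136),('glue',219,131),('markers',198,251),('table',450,300)]:
    print(n,pt(c,u,v).round())
# bar: points in region by height
for u in range(254,316,4):
    col=[pt(c,u,v) for v in range(186,206)]
    k=max(range(len(col)),key=lambda i:col[i][2] if i>5 else 0); print(u,186+k,col[k].round())
E
```

```text
base NL [542. 280.  12.]
base NR [530. -64.  10.]
base FR [770. -78.  10.]
panel nearL [584. 247. 208.]
panel nearR [569.   8. 209.]
farL [731. 259.  85.]
farR [745. -17.  11.]
glue [732. 319. 112.]
markers [407. 368. 103.]
table [ 260. -327.   -1.]
254 196 [533. 194. 254.]
258 196 [534. 185. 250.]
262 197 [531. 176. 250.]
266 197 [531. 167. 252.]
270 198 [528. 157. 254.]
274 198 [528. 148. 252.]
278 198 [528. 139. 255.]
282 200 [524. 130. 252.]
286 199 [526. 120. 252.]
290 198 [528. 111. 251.]
294 200 [523. 102. 253.]
298 199 [526.  93. 252.]
302 201 [521.  84. 252.]
306 199 [525.  74. 252.]
310 203 [543.  74.  14.]
314 196 [564.  62.  14.]
```

View pics/t0c.png

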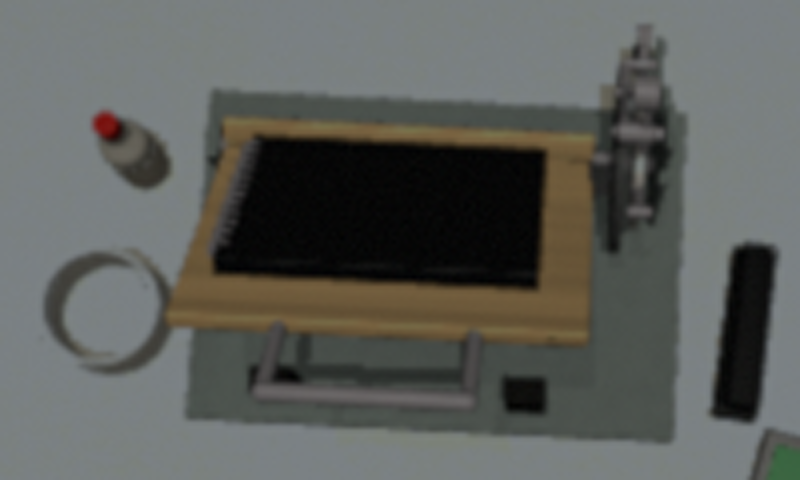

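Emit:
drive_tool:
  increments: "0 0 -0.9 0 0 0.116;0 0 -0.9 0 0 0.116;0 0 -0.9 0 0 0.116;0 0 -0.9 0 0 0.116;0 0 -0.9 0 0 0.116;0 0 -0.9 0 0 0.116;0 0 -0.9 0 0 0.116;0 0 -0.9 0 0 0.116;0 0 -0.9 0 0 0.116;0 0 -0.9 0 0 0.116;0 0 -0.9 0 0 0.116;-3.1 2.4 0 0 0 0;-3.1 2.4 0 0 0 0;-3.1 2.4 0 0 0 0;-3.1 2.4 0 0 0 0;-3.1 2.4 0 0 0 0;-3.1 2.4 0 0 0 0;-3.1 2.4 0 0 0 0"
  gripper: 0.55
  force: 15

```text
time_s: 1.6
ee_pos: [372.5, 357.5, 503.5]
eef_rot: [-0.0, 0.728, 0.686, -0.0]
contact_force: [1.2, 0.5, -0.3]
grip_width: 0.549
gripper_force: 0.0
```

Emit:
drive_tool:
  increments: "-3.1 2.4 0 0 0 0;-3.1 2.4 0 0 0 0;-3.1 2.4 0 0 0 0;-3.1 2.4 0 0 0 0;-3.1 2.4 0 0 0 0;-3.1 2.4 0 0 0 0;-3.1 2.4 0 0 0 0;0 0 0 0 0 0;0 0 0 0 0 0;0 0 0 0 0 0"

```text
time_s: 2.43
ee_pos: [526.3, 133.2, 503.4]
eef_rot: [-0.0, 0.728, 0.686, -0.0]
contact_force: [-0.6, 0.1, -0.8]
grip_width: 0.548
gripper_force: 0.0
```

```bash
python3 - <<'E'
from h import *
c=cam('wrist','w0');s=env.state();print(s['ee_pos'],s['contact_force'],s['joints'].round(2));print(rot(s).as_matrix().round(3))
P=np.array([[pt(c,u,v) for u in range(640)] for v in range(400)])
m=(P[...,2]>238)&(P[...,2]<262)&(c['range_z']>0)&(P[...,0]>490)&(P[...,0]<545)
Q=P[m];print(len(Q),Q.min(0),Q.max(0),Q.mean(0),np.polyfit(Q[:,1],Q[:,0],1))
E
```

```text
[526.07932785 133.89087896 503.41647273] [ 0.7768163   0.85892411 -0.29403507] [-0.81  0.11  0.52  1.54 -0.06  1.51 -0.34]
[[ 0.058  0.998 -0.001]
 [ 0.998 -0.058  0.   ]
 [ 0.    -0.001 -1.   ]]
2990 [517.29340646  68.24937077 238.00772755] [544.84186673 198.10567917 253.71924639] [527.81668851 139.46605482 249.534148  ] [6.09006164e-02 5.19323120e+02]
```

View pics/w0.png

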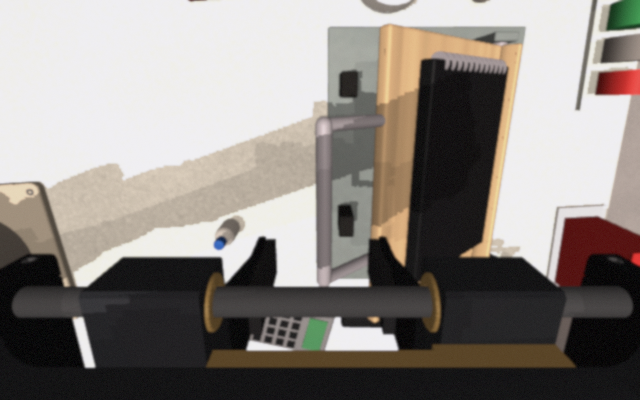

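The wrist view shows the bar at (323,125–280) midway between the fingers, with slope 0.061, matching the tool yaw. The gripper can go straight down.

Emit:
drive_tool:
  increments: "0 0 2 0 0 0;0 0 2 0 0 0;0 0 2 0 0 0;0 0 1.5 0 0 0;0 0 1 0 0 0;0 0 0.8 0 0 0;0 0 0 0 0 0;0 0 0 0 0 0"

```text
time_s: 3.15
ee_pos: [526.4, 133.2, 411.1]
eef_rot: [-0.0, 0.728, 0.686, 0.0]
contact_force: [-0.2, 0.4, 0.6]
grip_width: 0.549
gripper_force: 0.0
```

Emit:
drive_tool:
  increments: "0 0 0 0 0 0;0 0 0 0 0 0;0 0 0 0 0 0;0 0 0 0 0 0;0 0 0 0 0 0;0 0 0 0 0 0;0 0 0 0 0 0"
  gripper: 0
  force: 20

```text
time_s: 3.73
ee_pos: [526.8, 132.7, 410.7]
eef_rot: [0.0, 0.728, 0.686, 0.001]
contact_force: [0.4, 1.9, 0.4]
grip_width: 0.131
gripper_force: 20.0
```

```bash
python3 - <<'E'
from h import *
s=env.state();print(s['ee_pos'],s['contact_force'],s['ft_torque'],s['grip_width']*87,s['gripper_force'])
E
```

```text
[526.79847074 132.67415905 410.71604072] [0.35268657 1.904364   0.38365276] [ 0.04077942 -0.15357682  0.04592043] 11.399001008903795 20.001530349254608
```

```bash
cat >> h.py <<'E'
def arc(ts):
    ts=np.array(ts);y=-26.2*np.cos(ts);z=26.2*np.sin(ts);Y=np.diff(np.round(y,2));Z=-np.diff(np.round(z,2))
    return ';'.join(f'0 {a:.2f} {b:.2f} 0 0 0' for a,b in zip(Y,Z))
def rep(f0=(0,0,0)):
    s=env.state();p=s['ee_pos']+rot(s).apply([0,0,164]);
    r=np.array([(p[0]-526.8)*.998-(p[1]-132.7)*.06-194.3, p[2]-246.7+175.7])
    t=np.arctan2(r[1],-r[0]);F=s['contact_force']-np.array(f0);fx=F[0]*.998-F[1]*.06
    print(f"t={t:.4f} R={np.hypot(*r):.1f} lat={(p[0]-526.8)*.06+(p[1]-132.7):.1f} Ftan={-(fx*np.sin(t)+F[2]*np.cos(t)):.2f} Frad={-fx*np.cos(t)+F[2]*np.sin(t):.2f} F={F.round(1)} M={s['ft_torque'].round(2)} w={s['grip_width']*87:.1f}",s['time_s'])
E
python3 - <<'E'
from h import *
print(arc([.735,.745,.765,.785,.805,.825,.845,.86,.87]));print(arc(np.arange(.87,1.4,.01)))
E
```

```text
0 0.18 -0.19 0 0 0;0 0.36 -0.38 0 0 0;0 0.37 -0.38 0 0 0;0 0.37 -0.37 0 0 0;0 0.38 -0.36 0 0 0;0 0.39 -0.35 0 0 0;0 0.30 -0.26 0 0 0;0 0.20 -0.17 0 0 0
0 0.20 -0.16 0 0 0;0 0.20 -0.17 0 0 0;0 0.20 -0.16 0 0 0;0 0.21 -0.16 0 0 0;0 0.21 -0.16 0 0 0;0 0.21 -0.16 0 0 0;0 0.21 -0.16 0 0 0;0 0.21 -0.15 0 0 0;0 0.21 -0.15 0 0 0;0 0.22 -0.15 0 0 0;0 0.22 -0.15 0 0 0;0 0.21 -0.14 0 0 0;0 0.22 -0.15 0 0 0;0 0.23 -0.14 0 0 0;0 0.22 -0.14 0 0 0;0 0.22 -0.13 0 0 0;0 0.23 -0.13 0 0 0;0 0.22 -0.14 0 0 0;0 0.23 -0.13 0 0 0;0 0.23 -0.12 0 0 0;0 0.23 -0.13 0 0 0;0 0.23 -0.12 0 0 0;0 0.24 -0.12 0 0 0;0 0.23 -0.12 0 0 0;0 0.24 -0.11 0 0 0;0 0.23 -0.12 0 0 0;0 0.24 -0.11 0 0 0;0 0.24 -0.10 0 0 0;0 0.24 -0.11 0 0 0;0 0.24 -0.10 0 0 0;0 0.24 -0.10 0 0 0;0 0.24 -0.10 0 0 0;0 0.25 -0.10 0 0 0;0 0.24 -0.09 0 0 0;0 0.25 -0.09 0 0 0;0 0.24 -0.09 0 0 0;0 0.25 -0.09 0 0 0;0 0.25 -0.08 0 0 0;0 0.25 -0.08 0 0 0;0 0.25 -0.08 0 0 0;0 0.25 -0.08 0 0 0;0 0.25 -0.07 0 0 0;0 0.25 -0.08 0 0 0;0 0.25 -0.06 0 0 0;0 0.26 -0.07 0 0 0;0 0.25 -0.06 0 0 0;0 0.26 -0.07 0 0 0;0 0.25 -0.05 0 0 0;0 0.26 -0.06 0 0 0;0 0.25 -0.05 0 0 0;0 0.26 -0.05 0 0 0;0 0.26 -0.05 0 0 0
```

Emit:
drive_tool:
  increments: "0 0.18 -0.19 0 0 0;0 0.36 -0.38 0 0 0;0 0.37 -0.38 0 0 0;0 0.37 -0.37 0 0 0;0 0.38 -0.36 0 0 0;0 0.39 -0.35 0 0 0;0 0.30 -0.26 0 0 0;0 0.20 -0.17 0 0 0;0 0 0 0 0 0;0 0 0 0 0 0"

```text
time_s: 4.57
ee_pos: [551.8, 131.2, 435.7]
eef_rot: [-0.0, 0.728, 0.686, -0.0]
contact_force: [-4.9, -0.1, 3.1]
grip_width: 0.127
gripper_force: 20.0
```

```bash
python3 -c "from h import *; rep()"
```

```text
t=0.8698 R=262.6 lat=0.1 Ftan=1.75 Frad=5.52 F=[-4.9 -0.1  3.1] M=[-0.09  1.42 -0.  ] w=11.1 4.5667
```

Emit:
drive_tool:
  increments: "0 -0.06 -0.08 0 0 0;0 0 0 0 0 0;0 0 0 0 0 0"

```text
time_s: 4.82
ee_pos: [551.4, 131.3, 435.7]
eef_rot: [0.0, 0.728, 0.686, 0.0]
contact_force: [3.9, 0.3, -6.7]
grip_width: 0.129
gripper_force: 20.0
```

```bash
python3 -c "from h import *; rep()"
```

```text
t=0.8693 R=262.7 lat=0.0 Ftan=1.41 Frad=-7.59 F=[ 3.9  0.3 -6.7] M=[ 0.13 -0.62  0.01] w=11.2 4.8167
```

Emit:
drive_tool:
  increments: "0 0.03 0.03 0 0 0;0 0.20 -0.16 0 0 0;0 0.20 -0.17 0 0 0;0 0.20 -0.16 0 0 0;0 0.21 -0.16 0 0 0;0 0.21 -0.16 0 0 0;0 0.21 -0.16 0 0 0;0 0 0 0 0 0;0 0 0 0 0 0"

```text
time_s: 5.57
ee_pos: [563.9, 130.5, 446.0]
eef_rot: [-0.0, 0.728, 0.686, 0.0]
contact_force: [-4.0, 0.3, 3.7]
grip_width: 0.13
gripper_force: 20.0
```

```bash
python3 -c "from h import *; rep()"
```

```text
t=0.9306 R=263.0 lat=0.0 Ftan=0.99 Frad=5.39 F=[-4.   0.3  3.7] M=[-0.    1.2   0.02] w=11.3 5.5667
```

Emit:
drive_tool:
  increments: "0 0.19 -0.18 0 0 0;0 0.21 -0.15 0 0 0;0 0.21 -0.15 0 0 0;0 0 0 0 0 0;0 0 0 0 0 0"

```text
time_s: 5.98
ee_pos: [570.1, 130.1, 450.7]
eef_rot: [-0.0, 0.728, 0.686, 0.0]
contact_force: [-4.9, -0.2, 4.2]
grip_width: 0.132
gripper_force: 20.0
```

```bash
python3 -c "from h import *; rep()"
```

```text
t=0.9602 R=263.3 lat=0.1 Ftan=1.54 Frad=6.23 F=[-4.9 -0.2  4.2] M=[ 0.04  1.44 -0.01] w=11.5 5.9833
```

Emit:
drive_tool:
  increments: "0 0.20 -0.18 0 0 0;0 0.21 -0.17 0 0 0;0 0.21 -0.15 0 0 0;0 0 0 0 0 0;0 0 0 0 0 0"

```text
time_s: 6.4
ee_pos: [576.4, 129.8, 455.4]
eef_rot: [0.0, 0.728, 0.686, 0.0]
contact_force: [-1.7, 1.2, 1.4]
grip_width: 0.132
gripper_force: 20.0
```

```bash
python3 -c "from h import *; rep()"
```

```text
t=0.9901 R=263.6 lat=0.1 Ftan=0.67 Frad=2.13 F=[-1.7  1.2  1.4] M=[ 0.12  0.76 -0.02] w=11.5 6.4
```

Emit:
drive_tool:
  increments: "0 0.21 -0.17 0 0 0;0 0.21 -0.15 0 0 0;0 0.22 -0.15 0 0 0;0 0 0 0 0 0;0 0 0 0 0 0"

```text
time_s: 6.82
ee_pos: [582.8, 129.4, 459.8]
eef_rot: [0.0, 0.728, 0.686, 0.0]
contact_force: [2.1, 2.6, -4.8]
grip_width: 0.127
gripper_force: 20.0
```

```bash
python3 -c "from h import *; rep()"
```

```text
t=1.0197 R=263.9 lat=0.0 Ftan=0.88 Frad=-5.06 F=[ 2.1  2.6 -4.8] M=[ 0.27 -0.15 -0.  ] w=11.0 6.8167
```

Emit:
drive_tool:
  increments: "0 0.23 -0.13 0 0 0;0 0.22 -0.14 0 0 0;0 0.22 -0.13 0 0 0;0 0 0 0 0 0;0 0 0 0 0 0"

```text
time_s: 7.23
ee_pos: [589.5, 129.0, 464.1]
eef_rot: [0.0, 0.728, 0.686, 0.0]
contact_force: [1.5, 2.6, -5.0]
grip_width: 0.131
gripper_force: 20.0
```

```bash
python3 -c "from h import *; rep()"
```

```text
t=1.0497 R=264.2 lat=0.0 Ftan=1.29 Frad=-5.00 F=[ 1.5  2.6 -5. ] M=[ 0.31 -0.11 -0.01] w=11.4 7.2333
```

Emit:
drive_tool:
  increments: "0 0.24 -0.12 0 0 0;0 0.23 -0.12 0 0 0;0 0.23 -0.12 0 0 0;0 0 0 0 0 0;0 0 0 0 0 0"

```text
time_s: 7.65
ee_pos: [596.3, 128.6, 468.1]
eef_rot: [0.0, 0.728, 0.686, 0.0]
contact_force: [-1.5, 2.4, -0.3]
grip_width: 0.13
gripper_force: 20.0
```

```bash
python3 -c "from h import *; rep()"
```

```text
t=1.0800 R=264.3 lat=0.1 Ftan=1.59 Frad=0.56 F=[-1.5  2.4 -0.3] M=[ 0.33  0.63 -0.01] w=11.3 7.65
```

Emit:
drive_tool:
  increments: "0 0.23 -0.13 0 0 0;0 0.24 -0.12 0 0 0;0 0.24 -0.12 0 0 0;0 0 0 0 0 0;0 0 0 0 0 0"

```text
time_s: 8.07
ee_pos: [603.4, 128.1, 471.9]
eef_rot: [0.0, 0.728, 0.686, 0.0]
contact_force: [-3.7, 1.9, 5.6]
grip_width: 0.128
gripper_force: 20.0
```

```bash
python3 -c "from h import *; rep()"
```

```text
t=1.1105 R=264.4 lat=0.1 Ftan=0.93 Frad=6.68 F=[-3.7  1.9  5.6] M=[ 0.3   1.14 -0.01] w=11.1 8.0667
```

Emit:
drive_tool:
  increments: "0 0.23 -0.16 0 0 0;0 0.24 -0.12 0 0 0;0 0.24 -0.12 0 0 0;0 0 0 0 0 0;0 0 0 0 0 0"

```text
time_s: 8.48
ee_pos: [610.6, 127.7, 475.5]
eef_rot: [0.0, 0.728, 0.686, 0.0]
contact_force: [-3.2, 2.3, 4.5]
grip_width: 0.134
gripper_force: 20.0
```

```bash
python3 -c "from h import *; rep()"
```

```text
t=1.1409 R=264.6 lat=0.0 Ftan=1.10 Frad=5.49 F=[-3.2  2.3  4.5] M=[0.29 0.91 0.03] w=11.6 8.4833
```

Emit:
drive_tool:
  increments: "0 0.24 -0.14 0 0 0;0 0.24 -0.12 0 0 0;0 0.24 -0.11 0 0 0;0 0 0 0 0 0;0 0 0 0 0 0"

```text
time_s: 8.9
ee_pos: [617.8, 127.2, 478.9]
eef_rot: [0.0, 0.728, 0.686, 0.0]
contact_force: [-1.3, 2.3, 0.3]
grip_width: 0.128
gripper_force: 20.0
```

```bash
python3 -c "from h import *; rep()"
```

```text
t=1.1708 R=264.8 lat=-0.0 Ftan=1.23 Frad=0.84 F=[-1.3  2.3  0.3] M=[0.38 0.52 0.03] w=11.1 8.9
```

Emit:
drive_tool:
  increments: "0 0.24 -0.12 0 0 0;0 0.24 -0.11 0 0 0;0 0.24 -0.11 0 0 0;0 0 0 0 0 0;0 0 0 0 0 0"

```text
time_s: 9.32
ee_pos: [625.0, 126.8, 482.2]
eef_rot: [0.0, 0.728, 0.686, -0.0]
contact_force: [0.8, 2.1, -3.7]
grip_width: 0.127
gripper_force: 20.0
```

```bash
python3 -c "from h import *; rep()"
```

```text
t=1.2005 R=265.1 lat=-0.0 Ftan=0.74 Frad=-3.68 F=[ 0.8  2.1 -3.7] M=[ 0.36  0.13 -0.03] w=11.0 9.3167
```

Emit:
drive_tool:
  increments: "0 0.25 -0.10 0 0 0;0 0.25 -0.10 0 0 0;0 0.25 -0.09 0 0 0;0 0 0 0 0 0;0 0 0 0 0 0"

```text
time_s: 9.73
ee_pos: [632.5, 126.4, 485.3]
eef_rot: [0.0, 0.728, 0.686, 0.0]
contact_force: [0.6, 2.5, -5.1]
grip_width: 0.128
gripper_force: 20.0
```

```bash
python3 -c "from h import *; rep()"
```

```text
t=1.2312 R=265.4 lat=-0.0 Ftan=1.31 Frad=-4.98 F=[ 0.6  2.5 -5.1] M=[ 0.32  0.04 -0.02] w=11.2 9.7333
```

Emit:
drive_tool:
  increments: "0 0.25 -0.08 0 0 0;0 0.25 -0.09 0 0 0;0 0.25 -0.09 0 0 0;0 0 0 0 0 0;0 0 0 0 0 0"

```text
time_s: 10.15
ee_pos: [640.0, 125.9, 488.0]
eef_rot: [0.0, 0.728, 0.686, 0.0]
contact_force: [-0.6, 2.7, -3.5]
grip_width: 0.128
gripper_force: 20.0
```

```bash
python3 -c "from h import *; rep()"
```

```text
t=1.2614 R=265.7 lat=-0.0 Ftan=1.84 Frad=-3.13 F=[-0.6  2.7 -3.5] M=[0.33 0.07 0.01] w=11.1 10.15
```

Emit:
drive_tool:
  increments: "0 0.25 -0.07 0 0 0;0 0.25 -0.08 0 0 0;0 0 0 0 0 0;0 0 0 0 0 0"

```text
time_s: 10.48
ee_pos: [644.9, 125.6, 489.7]
eef_rot: [0.0, 0.728, 0.686, 0.0]
contact_force: [-0.5, 0.8, -1.3]
grip_width: 0.124
gripper_force: 20.0
```

```bash
python3 -c "from h import *; rep()"
```

```text
t=1.2812 R=265.8 lat=-0.0 Ftan=0.84 Frad=-1.08 F=[-0.5  0.8 -1.3] M=[ 0.35  0.32 -0.01] w=10.8 10.4833
```

Emit:
drive_tool:
  increments: "0 0.25 -0.07 0 0 0;0 0.25 -0.08 0 0 0;0 0.25 -0.07 0 0 0;0 0 0 0 0 0;0 0 0 0 0 0"

```text
time_s: 10.9
ee_pos: [652.3, 125.2, 492.0]
eef_rot: [-0.0, 0.728, 0.686, 0.0]
contact_force: [-2.5, 1.1, 2.3]
grip_width: 0.129
gripper_force: 20.0
```

```bash
python3 -c "from h import *; rep()"
```

```text
t=1.3100 R=266.0 lat=0.0 Ftan=1.86 Frad=2.87 F=[-2.5  1.1  2.3] M=[0.33 0.95 0.02] w=11.2 10.9
```

Emit:
drive_tool:
  increments: "0 0.25 -0.07 0 0 0;0 0.20 -0.06 0 0 0;0 0 0 0 0 0;0 0 0 0 0 0"

```text
time_s: 11.23
ee_pos: [656.4, 125.0, 493.2]
eef_rot: [-0.001, 0.728, 0.686, -0.0]
contact_force: [-7.3, 1.6, 3.9]
grip_width: 0.13
gripper_force: 20.0
```

```bash
python3 -c "from h import *; rep()"
```

```text
t=1.3251 R=266.2 lat=0.1 Ftan=6.20 Frad=5.56 F=[-7.3  1.6  3.9] M=[ 0.33  1.83 -0.03] w=11.3 11.2333
```

The end stop has been reached: the pull is about 5 N above the free value. I'll go 2 mm further.

Emit:
drive_tool:
  increments: "0 0.20 -0.07 0 0 0;0 0 0 0 0 0;0 0 0 0 0 0;0 0 0 0 0 0"

```text
time_s: 11.57
ee_pos: [658.2, 124.9, 493.6]
eef_rot: [-0.001, 0.728, 0.686, -0.001]
contact_force: [-9.0, 1.5, 2.2]
grip_width: 0.13
gripper_force: 20.0
```

```bash
python3 - <<'E'
from h import *
rep()
c=cam('scene','s1');im=c['pixels'][150:300,270:470,::-1]
cv2.imwrite('pics/s1c.png',cv2.resize(im,None,fx=4,fy=4,interpolation=cv2.INTER_CUBIC))
rep()
E
```

```text
t=1.3313 R=266.2 lat=0.1 Ftan=8.29 Frad=4.32 F=[-9.   1.5  2.2] M=[ 0.29  2.21 -0.03] w=11.4 11.5667
t=1.3312 R=266.2 lat=0.2 Ftan=8.64 Frad=4.48 F=[-9.4  1.5  2.3] M=[ 0.33  2.2  -0.05] w=11.3 11.6167
```

View pics/s1c.png

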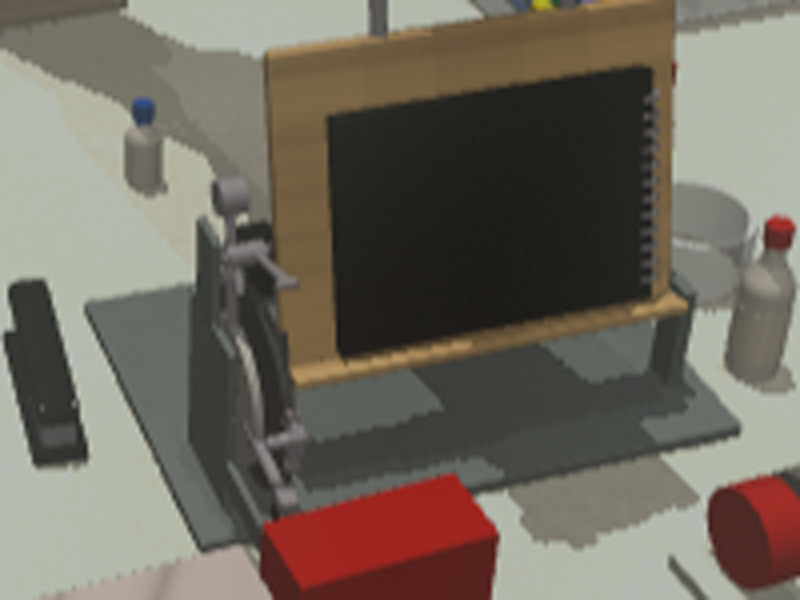

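The counterweight at (230,190) leans toward the robot side and the pull is about 7 N above free, so the pawl should be clear. I'll refit the hinge centre from the logged path before lowering.

```bash
python3 - <<'E'
from h import *
from scipy.optimize import least_squares
D=np.array([[526.8,132.7,410.7],[551.8,131.2,435.7],[563.9,130.5,446],[570.1,130.1,450.7],[576.4,129.8,455.4],[582.8,129.4,459.8],[589.5,129,464.1],[596.3,128.6,468.1],[603.4,128.1,471.9],[610.6,127.7,475.5],[617.8,127.2,478.9],[625,126.8,482.2],[632.5,126.4,485.3],[640,125.9,488],[644.9,125.6,489.7],[652.3,125.2,492],[658.2,124.9,493.6]])
x=(D[:,0]-526.8)*.998-(D[:,1]-132.7)*.06; z=D[:,2]-410.7
for P in (least_squares(lambda p:np.hypot(x-p[0],z-p[1])-262,[194,-176]),least_squares(lambda p:np.hypot(x-p[0],z-p[1])-p[2],[194,-176,262])):
    print(P.x,P.fun.round(1)); t=np.arctan2(z-P.x[1],P.x[0]-x);print(t[[0,-1]])
h=least_squares(lambda p:np.hypot(x-p[0],z-p[1])-262,[194,-176]).x
t=np.arctan2(z[-1]-h[1],h[0]-x[-1]);print('t now',t, 'z at notch0', h[1]+410.7)
print(arc(list(np.arange(t,.2,-.05))))
E
```

```text
[ 199.61171534 -170.13898924] [ 0.3 -0.2 -0.1 -0.1 -0.   0.   0.1  0.1 -0.  -0.1 -0.1 -0.   0.1  0.
  0.1  0.1  0. ]
[0.70585662 1.3082415 ]
[ 201.78743463 -173.81013192  266.20991966] [ 0.1 -0.2 -0.1 -0.1  0.   0.1  0.1  0.1  0.  -0.1 -0.1  0.   0.1  0.
  0.   0.  -0.1]
[0.71104802 1.30392662]
t now 1.3082414958205095 z at notch0 240.56101076319965
0 -1.26 0.37 0 0 0;0 -1.23 0.43 0 0 0;0 -1.21 0.50 0 0 0;0 -1.19 0.55 0 0 0;0 -1.16 0.62 0 0 0;0 -1.12 0.67 0 0 0;0 -1.09 0.72 0 0 0;0 -1.06 0.78 0 0 0;0 -1.01 0.83 0 0 0;0 -0.97 0.89 0 0 0;0 -0.92 0.92 0 0 0;0 -0.88 0.98 0 0 0;0 -0.83 1.01 0 0 0;0 -0.77 1.06 0 0 0;0 -0.72 1.09 0 0 0;0 -0.67 1.13 0 0 0;0 -0.61 1.16 0 0 0;0 -0.55 1.19 0 0 0;0 -0.49 1.21 0 0 0;0 -0.43 1.24 0 0 0;0 -0.36 1.26 0 0 0;0 -0.30 1.27 0 0 0
```

Emit:
drive_tool:
  increments: "0 -0.63 0.18 0 0 0;0 -0.63 0.19 0 0 0;0 -1.23 0.43 0 0 0;0 -1.21 0.50 0 0 0;0 -1.19 0.55 0 0 0;0 -1.16 0.62 0 0 0;0 -1.12 0.67 0 0 0;0 -1.09 0.72 0 0 0;0 -1.06 0.78 0 0 0;0 -1.01 0.83 0 0 0;0 -0.97 0.89 0 0 0;0 0 0 0 0 0;0 0 0 0 0 0"

```text
time_s: 12.7
ee_pos: [545.5, 131.5, 429.9]
eef_rot: [-0.0, 0.728, 0.686, -0.0]
contact_force: [-4.5, -0.1, 2.2]
grip_width: 0.129
gripper_force: 20.0
```

```bash
sed -i 's/-194.3, p\[2\]-246.7+175.7/-199.6, p[2]-246.7+170.1/' h.py; python3 -c "from h import *; rep()"
```

```text
t=0.8081 R=261.9 lat=-0.1 Ftan=1.74 Frad=4.67 F=[-4.5 -0.1  2.2] M=[ 0.06  0.81 -0.  ] w=11.2 12.7
```

Emit:
drive_tool:
  increments: "0 -0.38 0.37 0 0 0;0 -0.37 0.37 0 0 0;0 -0.36 0.38 0 0 0;0 -0.36 0.39 0 0 0;0 -0.35 0.39 0 0 0;0 -0.2 0.24 0 0 0;0 0 0 0 0 0"

```text
time_s: 13.28
ee_pos: [525.4, 132.7, 408.6]
eef_rot: [-0.0, 0.728, 0.686, -0.0]
contact_force: [-7.1, 0.8, 3.8]
grip_width: 0.127
gripper_force: 20.0
```

```bash
python3 -c "from h import *; rep()"
```

```text
t=0.6957 R=262.0 lat=-0.1 Ftan=1.61 Frad=7.90 F=[-7.1  0.8  3.8] M=[0.04 1.33 0.02] w=11.1 13.2833
```

Emit:
drive_tool:
  increments: "0 -0.37 0.37 0 0 0;0 -0.33 0.40 0 0 0;0 -0.33 0.41 0 0 0;0 0 0 0 0 0;0 0 0 0 0 0"

```text
time_s: 13.7
ee_pos: [515.5, 133.3, 396.5]
eef_rot: [0.0, 0.728, 0.686, -0.0]
contact_force: [-0.9, 0.4, -0.1]
grip_width: 0.125
gripper_force: 20.0
```

```bash
python3 - <<'E'
from h import *
rep(); print(arc(list(np.arange(.64,.02,-.04))))
E
```

```text
t=0.6366 R=262.2 lat=-0.1 Ftan=0.64 Frad=0.72 F=[-0.9  0.4 -0.1] M=[0.02 0.05 0.06] w=10.9 13.7
0 -0.61 0.86 0 0 0;0 -0.58 0.87 0 0 0;0 -0.54 0.90 0 0 0;0 -0.50 0.92 0 0 0;0 -0.46 0.94 0 0 0;0 -0.43 0.96 0 0 0;0 -0.39 0.97 0 0 0;0 -0.35 0.99 0 0 0;0 -0.31 1.00 0 0 0;0 -0.27 1.01 0 0 0;0 -0.23 1.02 0 0 0;0 -0.19 1.04 0 0 0;0 -0.14 1.03 0 0 0;0 -0.11 1.05 0 0 0;0 -0.06 1.04 0 0 0
```

Emit:
drive_tool:
  increments: "0 -0.61 0.86 0 0 0;0 -0.58 0.87 0 0 0;0 -0.54 0.90 0 0 0;0 -0.25 0.46 0 0 0;0 0 0 0 0 0;0 0 0 0 0 0"

```text
time_s: 14.2
ee_pos: [495.7, 134.5, 365.9]
eef_rot: [-0.0, 0.728, 0.686, -0.0]
contact_force: [-2.2, -0.5, 1.1]
grip_width: 0.133
gripper_force: 20.0
```

```bash
python3 -c "from h import *; rep()"
```

```text
t=0.4974 R=262.6 lat=-0.1 Ftan=0.04 Frad=2.44 F=[-2.2 -0.5  1.1] M=[-0.09  0.61 -0.02] w=11.5 14.2
```

Emit:
drive_tool:
  increments: "0 -0.25 0.46 0 0 0;0 -0.46 0.94 0 0 0;0 -0.43 0.96 0 0 0;0 0 0 0 0 0;0 0 0 0 0 0"

```text
time_s: 14.62
ee_pos: [484.2, 135.2, 342.3]
eef_rot: [-0.0, 0.728, 0.686, -0.001]
contact_force: [-5.5, -0.3, 1.6]
grip_width: 0.133
gripper_force: 20.0
```

```bash
python3 -c "
from h import *
rep()
c=cam('wrist','w1')"
```

```text
t=0.3971 R=263.0 lat=-0.1 Ftan=0.59 Frad=5.64 F=[-5.5 -0.3  1.6] M=[-0.18  1.29 -0.05] w=11.5 14.6167
```

View pics/w1.png

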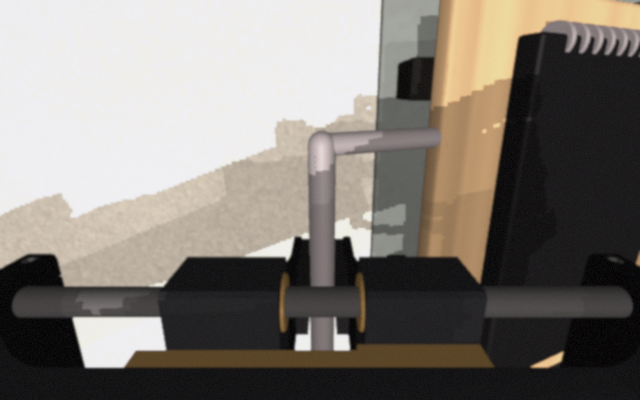

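The bar at (322,150–350) is still between the fingers, and the panel is following it down. Next I'll read the bar's true height and estimate the tilt.

```bash
python3 - <<'E'
from h import *
for n,us in (('w0',range(319,328,2)),('w1',range(318,327,2))):
    c=dict(np.load(f'pics/{n}.npz'))
    for v in (180,220):
        p=np.array([pt(c,u,v) for u in us]);k=p[:,2].argmax();b=p[k]-[0,0,6];print(n,v,p[k].round(1),'t',np.arcsin((b[2]-70)/262).round(3))
    P=np.array([[pt(c,u,v) for u in range(0,640,4)] for v in range(0,400,4)])
    print(P[(P[...,2]<25)&(P[...,2]>4)&(c['range_z'][::4,::4]>0)].mean(0).round(1))
E
```

```text
w0 180 [526.3 154.9 252.4] t 0.739
w0 220 [526.  124.9 252.5] t 0.739
[544.7 102.9  12. ]
w1 180 [484.7 180.8 184.7] t 0.428
w1 220 [485.3 162.8 184.9] t 0.429
[556.3 178.6  11.2]
```

```bash
python3 - <<'E'
from h import *
print(arc([.428,.39,.35,.31,.27,.23,.19,.15,.11,.08,.06,.045,.03,.02,.01,0]))
E
sed -i 's/-199.6, p\[2\]-246.7+170.1/-199.6+4, p[2]-70/' h.py; python3 -c "from h import *; rep()"
```

```text
0 -0.39 0.91 0 0 0;0 -0.38 0.98 0 0 0;0 -0.34 0.99 0 0 0;0 -0.30 1.00 0 0 0;0 -0.26 1.02 0 0 0;0 -0.22 1.02 0 0 0;0 -0.18 1.03 0 0 0;0 -0.13 1.04 0 0 0;0 -0.08 0.79 0 0 0;0 -0.03 0.52 0 0 0;0 -0.02 0.39 0 0 0;0 -0.02 0.39 0 0 0;0 0.00 0.27 0 0 0;0 -0.01 0.26 0 0 0;0 0.00 0.26 0 0 0
t=0.4277 R=261.9 lat=-0.1 Ftan=2.17 Frad=6.53 F=[-6.9 -0.7  0.7] M=[-0.2   1.37  0.  ] w=11.2 14.6667
```

Emit:
drive_tool:
  increments: "0 -0.48 1.02 0 0 0;0 -0.39 0.98 0 0 0;0 -0.35 0.99 0 0 0;0 0 0 0 0 0;0 0 0 0 0 0"

```text
time_s: 15.08
ee_pos: [472.6, 135.9, 312.6]
eef_rot: [0.0, 0.728, 0.686, 0.0]
contact_force: [1.2, -0.9, -2.1]
grip_width: 0.13
gripper_force: 20.0
```

```bash
python3 -c "from h import *; rep()"
```

```text
t=0.3048 R=261.8 lat=-0.1 Ftan=1.60 Frad=-1.81 F=[ 1.2 -0.9 -2.1] M=[-0.21 -0.25  0.02] w=11.3 15.0833
```

Emit:
drive_tool:
  increments: "0 -0.29 1.00 0 0 0;0 -0.26 1.02 0 0 0;0 -0.22 1.02 0 0 0;0 -0.18 1.03 0 0 0;0 -0.13 1.04 0 0 0;0 0 0 0 0 0;0 0 0 0 0 0"

```text
time_s: 15.67
ee_pos: [461.9, 136.6, 260.6]
eef_rot: [0.001, 0.728, 0.685, 0.0]
contact_force: [4.5, -2.3, -2.7]
grip_width: 0.127
gripper_force: 20.0
```

```bash
python3 -c "from h import *; rep()"
```

```text
t=0.1017 R=261.7 lat=-0.0 Ftan=2.26 Frad=-4.90 F=[ 4.5 -2.3 -2.7] M=[-0.46 -1.24 -0.01] w=11.1 15.6667
```

Now I'll ease down to flat, watching for contact.

Emit:
drive_tool:
  increments: "0 -0.03 0.6 0 0 0;0 -0.02 0.52 0 0 0;0 -0.02 0.39 0 0 0;0 0 0.39 0 0 0;0 0 0.27 0 0 0;0 0 0 0 0 0;0 0 0 0 0 0"

```text
time_s: 16.25
ee_pos: [460.9, 136.7, 238.9]
eef_rot: [0.0, 0.728, 0.686, 0.0]
contact_force: [4.0, -3.3, -1.5]
grip_width: 0.129
gripper_force: 20.0
```

```bash
python3 -c "from h import *; rep()"
```

```text
t=0.0187 R=261.5 lat=-0.0 Ftan=1.39 Frad=-4.24 F=[ 4.  -3.3 -1.5] M=[-0.52 -1.1   0.02] w=11.2 16.25
```

Emit:
drive_tool:
  increments: "0 0 0.2 0 0 0;0 0 0.2 0 0 0;0 0 0 0 0 0;0 0 0 0 0 0"

```text
time_s: 16.58
ee_pos: [461.0, 136.6, 235.8]
eef_rot: [-0.0, 0.728, 0.686, 0.0]
contact_force: [1.3, -3.0, 9.3]
grip_width: 0.126
gripper_force: 20.0
```

```bash
python3 -c "from h import *; rep()"
```

```text
t=0.0070 R=261.4 lat=0.1 Ftan=-9.27 Frad=-1.41 F=[ 1.3 -3.   9.3] M=[-0.75 -0.23 -0.07] w=11.0 16.5833
```

The board is on its flat stop, with +9 N upward. Now I'll raise it past the first notch to about 0.25.

```bash
python3 - <<'E'
from h import *
print(arc([0,.02,.05,.08,.11,.14,.17,.20,.22,.24,.25]))
E
```

```text
0 0.01 -0.52 0 0 0;0 0.02 -0.79 0 0 0;0 0.05 -0.78 0 0 0;0 0.08 -0.79 0 0 0;0 0.10 -0.78 0 0 0;0 0.12 -0.77 0 0 0;0 0.14 -0.78 0 0 0;0 0.11 -0.51 0 0 0;0 0.12 -0.51 0 0 0;0 0.06 -0.25 0 0 0
```

Emit:
drive_tool:
  increments: "0 0 -0.08 0 0 0;0 0.01 -0.52 0 0 0;0 0.03 -0.79 0 0 0;0 0.05 -0.78 0 0 0;0 0.08 -0.79 0 0 0;0 0.09 -0.78 0 0 0;0 0.12 -0.77 0 0 0;0 0.14 -0.78 0 0 0;0 0.11 -0.51 0 0 0;0 0.12 -0.51 0 0 0;0 0.06 -0.26 0 0 0;0 0 0 0 0 0;0 0 0 0 0 0"

```text
time_s: 17.67
ee_pos: [469.2, 136.2, 300.9]
eef_rot: [0.0, 0.728, 0.686, 0.001]
contact_force: [9.1, -1.4, -4.5]
grip_width: 0.13
gripper_force: 20.0
```

```bash
python3 -c "from h import *; rep()"
```

```text
t=0.2586 R=261.8 lat=0.1 Ftan=2.05 Frad=-9.97 F=[ 9.1 -1.4 -4.5] M=[-0.39 -1.61  0.03] w=11.3 17.6667
```

Emit:
drive_tool:
  increments: "0 0.06 0 0 0 0;0 -0.06 0.3 0 0 0;0 -0.06 0.3 0 0 0;0 -0.03 0.15 0 0 0;0 0 0 0 0 0;0 0 0 0 0 0"

```text
time_s: 18.17
ee_pos: [467.7, 136.3, 293.5]
eef_rot: [-0.0, 0.728, 0.686, -0.0]
contact_force: [3.0, -0.5, -2.3]
grip_width: 0.132
gripper_force: 20.0
```

```bash
python3 -c "from h import *; rep()"
```

```text
t=0.2295 R=261.7 lat=0.1 Ftan=1.52 Frad=-3.47 F=[ 3.  -0.5 -2.3] M=[-0.23 -0.7   0.  ] w=11.5 18.1667
```

Emit:
drive_tool:
  increments: "0 -0.02 0.1 0 0 0;0 -0.02 0.1 0 0 0;0 0 0 0 0 0;0 0 0 0 0 0"

```text
time_s: 18.5
ee_pos: [467.4, 136.3, 291.8]
eef_rot: [-0.0, 0.728, 0.686, -0.0]
contact_force: [1.8, -0.8, -1.6]
grip_width: 0.125
gripper_force: 20.0
```

```bash
python3 -c "from h import *; rep()"
```

```text
t=0.2225 R=261.7 lat=0.1 Ftan=1.13 Frad=-2.12 F=[ 1.8 -0.8 -1.6] M=[-0.26 -0.45  0.05] w=10.9 18.5
```

Emit:
drive_tool:
  increments: "0 -0.02 0.1 0 0 0;0 -0.01 0.05 0 0 0;0 0 0 0 0 0;0 0 0 0 0 0"

```text
time_s: 18.83
ee_pos: [467.0, 136.3, 290.2]
eef_rot: [-0.0, 0.728, 0.686, -0.0]
contact_force: [0.4, -0.5, -2.5]
grip_width: 0.13
gripper_force: 20.0
```

```bash
python3 -c "from h import *; rep()"
```

```text
t=0.2166 R=261.7 lat=0.1 Ftan=2.34 Frad=-0.98 F=[ 0.4 -0.5 -2.5] M=[-0.22 -0.11 -0.02] w=11.3 18.8333
```

Emit:
drive_tool:
  increments: "0 -0.02 0.1 0 0 0;0 -0.02 0.1 0 0 0;0 0 0 0 0 0;0 0 0 0 0 0"

```text
time_s: 19.17
ee_pos: [466.7, 136.3, 288.3]
eef_rot: [-0.0, 0.728, 0.686, -0.0]
contact_force: [-1.8, -0.4, 0.5]
grip_width: 0.136
gripper_force: 20.0
```

```bash
python3 -c "from h import *; rep()"
```

```text
t=0.2093 R=261.6 lat=0.0 Ftan=-0.09 Frad=1.78 F=[-1.8 -0.4  0.5] M=[-0.32  0.29 -0.  ] w=11.8 19.1667
```

Emit:
drive_tool:
  increments: "0 -0.01 0.1 0 0 0;0 0 0 0 0 0;0 0 0 0 0 0"

```text
time_s: 19.42
ee_pos: [466.5, 136.3, 287.3]
eef_rot: [-0.0, 0.728, 0.686, -0.0]
contact_force: [-4.1, -1.5, 2.6]
grip_width: 0.131
gripper_force: 20.0
```

```bash
python3 -c "from h import *; rep()"
```

```text
t=0.2053 R=261.5 lat=-0.0 Ftan=-1.68 Frad=4.49 F=[-4.1 -1.5  2.6] M=[-0.38  0.71 -0.01] w=11.4 19.4167
```

Emit:
drive_tool:
  increments: "0 -0.04 0.08 0 0 0;0 0 0 0 0 0;0 0 0 0 0 0"

```text
time_s: 19.67
ee_pos: [466.3, 136.3, 286.6]
eef_rot: [-0.0, 0.728, 0.686, 0.0]
contact_force: [-3.9, -1.6, 3.9]
grip_width: 0.131
gripper_force: 20.0
```

```bash
python3 -c "from h import *; rep()"
```

```text
t=0.2025 R=261.5 lat=-0.0 Ftan=-3.03 Frad=4.54 F=[-3.9 -1.6  3.9] M=[-0.46  0.57  0.07] w=11.4 19.6667
```

```bash
python3 - <<'E'
from h import *
c=cam('wrist','w2');rep()
for v in (180,220):
    p=np.array([pt(c,u,v) for u in range(312,334,2)]);k=p[:,2].argmax();print(p[k].round(1),np.arcsin((p[k][2]-76)/262))
c=cam('scene','s2');im=c['pixels'][170:300,280:460,::-1]
cv2.imwrite('pics/s2c.png',cv2.resize(im,None,fx=4.4,fy=4.4,interpolation=cv2.INTER_CUBIC))
E
```

```text
t=0.2024 R=261.6 lat=0.0 Ftan=-2.72 Frad=3.08 F=[-2.6 -1.8  3.3] M=[-0.47  0.61  0.03] w=11.2 19.7167
[469.5 182.2 130.6] 0.20984662959055456
[467.6 164.1 129.4] 0.2053335066768576
```

View pics/s2c.png

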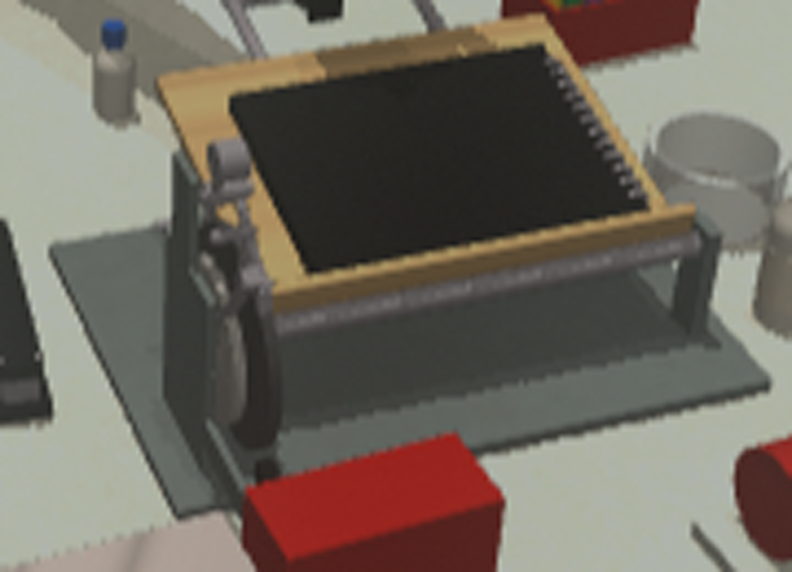

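The counterweight has moved from scene pixel (327,197) to (332,205), away from the robot, so the pawl is in again. The tilt reads 0.207. One more small press will confirm that the notch carries the board.

Emit:
drive_tool:
  increments: "0 -0.02 0.15 0 0 0;0 0 0 0 0 0;0 0 0 0 0 0"

```text
time_s: 20.02
ee_pos: [466.1, 136.3, 285.1]
eef_rot: [-0.0, 0.728, 0.686, -0.0]
contact_force: [-5.2, -2.4, 6.5]
grip_width: 0.127
gripper_force: 20.0
```

```bash
python3 - <<'E'
from h import *
c=cam('wrist','w3');rep()
for v in (180,220):
    p=np.array([pt(c,u,v) for u in range(312,334,2)]);k=p[:,2].argmax();print(p[k].round(1),np.arcsin((p[k][2]-76)/262))
E
```

```text
t=0.1968 R=261.5 lat=-0.0 Ftan=-5.91 Frad=6.13 F=[-5.  -1.8  7. ] M=[-0.58  0.9   0.08] w=11.2 20.0667
[468.5 182.3 129.3] 0.2047189714590704
[466.5 164.1 127.9] 0.1994371420168065
```

The notch carries the load (elastic, about 2 N/mm). I'll back off to zero force, then let go.

Emit:
drive_tool:
  increments: "0 0.05 -0.3 0 0 0;0 0 0 0 0 0;0 0 0 0 0 0"

```text
time_s: 20.32
ee_pos: [466.6, 136.3, 288.0]
eef_rot: [-0.0, 0.728, 0.686, 0.0]
contact_force: [-2.6, -1.3, 1.7]
grip_width: 0.13
gripper_force: 20.0
```

```bash
python3 -c "from h import *; rep()"
```

```text
t=0.2080 R=261.6 lat=0.0 Ftan=-1.11 Frad=2.77 F=[-2.6 -1.3  1.7] M=[-0.42  0.47  0.01] w=11.3 20.3167
```

Emit:
drive_tool:
  increments: "0 0 0 0 0 0;0 0 0 0 0 0;0 0 0 0 0 0;0 0 0 0 0 0;0 0 0 0 0 0;0 0 0 0 0 0"
  gripper: 0.5

```text
time_s: 20.82
ee_pos: [466.6, 136.4, 288.1]
eef_rot: [0.0, 0.728, 0.686, 0.0]
contact_force: [0.6, -0.2, 0.4]
grip_width: 0.462
gripper_force: 0.0
```

```bash
python3 - <<'E'
from h import *
c=cam('wrist','w4');rep()
for v in (180,220):
    p=np.array([pt(c,u,v) for u in range(312,334,2)]);k=p[:,2].argmax();print(p[k].round(1),np.arcsin((p[k][2]-76)/262))
E
```

```text
t=0.2083 R=261.5 lat=0.1 Ftan=-0.08 Frad=0.08 F=[-0.   0.6  0.1] M=[-0.07  0.08  0.04] w=41.5 20.8667
[471.6 182.1 131.8] 0.21447559065011898
[468.9 164.4 131.5] 0.21358454289603943
```

The board stayed at about 0.21 after release. I'll retreat straight up.

Emit:
drive_tool:
  increments: "0 0 -1 0 0 0;0 0 -2 0 0 0;0 0 -3 0 0 0;0 0 -3 0 0 0;0 0 -3 0 0 0;0 0 -3 0 0 0;0 0 0 0 0 0;0 0 0 0 0 0;0 0 0 0 0 0"

```text
time_s: 21.62
ee_pos: [466.4, 136.2, 438.0]
eef_rot: [-0.0, 0.728, 0.686, 0.0]
contact_force: [0.1, 0.6, -0.3]
grip_width: 0.501
gripper_force: 0.0
```

```bash
python3 - <<'E'
from h import *
c=cam('wrist','w5');rep()
P=np.array([[pt(c,u,v) for u in range(300,345,2)] for v in range(120,240,10)])
print((P[...,2].max(1)).round(1))
cam('top','t5')
E
```

```text
t=0.6708 R=327.2 lat=-0.2 Ftan=0.67 Frad=0.69 F=[-0.9  0.4 -0.1] M=[-0.05  0.06 -0.02] w=43.5 21.6667
[131.1 131.3 131.2 419.4 131.  131.4 130.7 131.1 131.3 131.3 131.3 131.6]
```

View pics/t5.png

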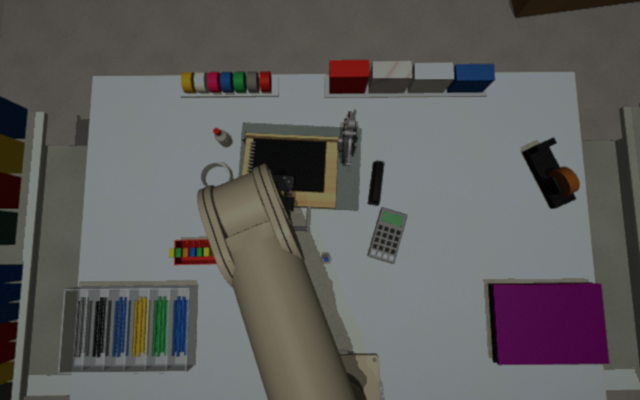

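The bar's top is steady at 131 mm (tilt 0.21), the gripper is clear, and the glue (220,137), tape (215,175), stapler (376,182), calculator (387,235) and markers (198,251) haven't moved.

```bash
python3 -c "from h import *; print(env.hand_in())"
```

```text
the job is handed in; nothing more can be done
None
```

The board now rests on its first notch at about 0.21 rad, the gripper is clear of it, and the job was handed in at about 22 s. It was lifted to the end stop at about 7 N over the free pull, then lowered by hand to flat; the other stock looks unmoved in the pictures.

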